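# Unload the vial reader and park its push-push holder

## Task

The orange-capped vial sits sunk in the white reader, latched down. Press the blue key to release the holder so that it pops up, lift the vial out and set it fully home in the free hole of the white rack, keeping it upright, then press the key again so that the empty holder is left latched down. The latch is delicate: press no harder than about 20 N, and leave the other vial, cup and bottle undisturbed.

Things in the scene. Friction and masses are not known exactly. Their poses are not given: they have to be found in the camera images.
- reader: white box with a dark foot and a flat display on its top, 200 (x) x 160 (y) x 100 mm high, fixed to the bench; origin under its centre, z up. In its top, at 40 mm to -x of the centre, are the vial bay (y +40 mm) and the blue key (y -40 mm).
- bay (a point): centre of the square bay opening (54 x 44 mm) in the reader's top, at deck height (100 mm above the bench); axes as the reader's. Fixed.
- key_top (a point): centre of the top of the blue press key (30 x 32 mm, white mark), part of the holder, axes as the reader's. 42 mm above the deck with the holder up, 21 to 30 mm when latched. A spring pushes up with 2 N at the top growing to 8 N at the bottom; the firm stop below is felt as the force climbing steeply past 8 N (10 N per mm): press slowly (5 mm/s) until 11 to 14 N, then back off.
- seat (a point): centre of the top face of the vial seat, a grey plate 44 x 44 mm with a 24 mm through hole in which the vial hangs by its cap; part of the same holder as the key. Flush with the deck with the holder up.
- carriage (a joint): downward travel of the holder (seat and key), m: 0 = popped up, 0.012-0.021 = latched (differs per reader). Each full press toggles the push-push latch. From latched, pressing to 25-33 mm travel (unknown beforehand) frees it and it follows the finger up; from up, pressing to 21-29 mm catches it and it stays latched on letting go. The stop lies just past the freeing depth (26-33 mm).
- vial: the orange-capped vial to be moved, 60 mm tall: round body 22 mm across and 44 mm high with a bevelled foot, cap 28 mm across and 16 mm high on top, 40 g; origin at the centre of its foot, z up along the vial. With the holder up all of the cap stands above the seat; latched, the cap is sunk in the bay and cannot be gripped.
- vial_mid (a point): centre of the orange-capped vial, half-way up (30 mm above its foot, 22 mm below the middle of its cap).
- rack: white block 60 (x) x 130 (y) x 56 mm high, fixed, with two vial holes in its top, at y +35 and -35 mm from its centre; origin under its centre. The hole at +35 mm holds the green-capped vial.
- free_hole (a point): centre of the mouth of the rack's free hole (26 mm wide, 48 mm deep, slightly bevelled), 56 mm above the bench; a vial in it hangs by its cap with the foot 44 mm below this point. Axes as the rack's.
- green_vial: a green-capped vial, same size as the orange one, standing in the rack's other hole; leave it. Origin at its foot.
- sample_cup: small sample jar with a red cap, 42 mm across, 55 mm tall, standing on the bench; leave it. Origin at its foot.
- reagent_bottle: white bottle, 64 mm across, 130 mm tall, standing on the bench; leave it. Origin at its foot.
Not all that is in view belongs to the job. Leave any brown or pink look-alike of the vial alone. What is shaped like the rack but brown or purple is not meant.

How it is judged:
On the way, in this order (a step that is already met when the one before it is completed fails the run):
1. the holder is released and up, the vial still in it (value of joint carriage below 0.003 m and horizontal distance between vial and seat below 0.008 m), for 0.2 s.
2. the orange-capped vial is let go, fully home in the rack's free hole (horizontal distance between vial and free_hole below 0.005 m and z of vial in the frame of free_hole below -0.04 m and contact force between the fingers and vial below 0.1 N and value of joint carriage below 0.008 m), for 0.2 s.
3. the empty holder is latched down and let go (value of joint carriage above 0.01 m and contact force between the fingers and carriage below 0.1 N), for 0.3 s.
At the end, for the whole second after the job is handed in: The empty holder is latched down (more than 10 mm below its popped-up height, untouched), and the orange-capped vial stands at rest and upright (within 0.12 rad) in the rack's free hole, centred within 5 mm and with its foot at least 40 mm below the hole's mouth (44 mm is fully home) (value of joint carriage above 0.01 m and horizontal distance between vial and free_hole below 0.005 m and z of vial in the frame of free_hole below -0.04 m and angle between vial's own z axis and vertical below 0.12 rad and linear speed of vial below 0.02 m/s).
It fails at once if the holder is pressed with more than 22 N, by the key or through the vial (contact force between any of the arm, the fingers, vial and carriage above 22 N).
It fails at once if the orange-capped vial is tipped by more than about 30 degrees (angle between vial's own z axis and vertical above 0.55 rad).
It fails at once if the green-capped vial, the cup or the bottle is moved by more than 15 mm (distance of any of green_vial, sample_cup, reagent_bottle from where it was at the start of the episode above 0.015 m).
It also fails if it takes over 70 s, if anything falls off the work surface, if the arm or the gripper's body presses on something with over 40 N, if the wrist force passes 120 N, or if a joint passes its speed limit or range.

## Robot

A 7-joint arm with a two-finger parallel gripper is mounted at the origin on the work surface. World frame = base frame: x ahead of the robot, y to its left, z up, the work surface at z = 0. Lengths are in m, angles in rad, forces in N, time in s.
With the tool pointing down it reaches from about 0.425 to 1.025 m from the base axis. Payload 9.4 kg.
Tool frame: the origin (TCP) lies on the centre line of the jaws, within the pads' length; the fingertips stand 14 mm ahead of it and the grasp point (between the pads) lies 5 mm behind it; x points along the fingers, y is the direction in which the jaws open and shut, and the axes are right-handed (so a half turn about x gives the same grasp; the last joint's range is limited). The gripper opens to 93 mm and grips with 3 to 60 N. Pads are 15 mm wide; open, the fingers measure 128 mm over their backs; the gripper's body (75 mm by 188 mm) begins 65 mm behind the grasp point.
Start: joints at [1.055, 0.599, -0.003, 1.599, 0.002, 0.943, -0.08], TCP at [0.308, -0.656, 0.233] pointing down, gripper open.
Joint ranges: [-2.57, 2.57], [-0.35, 1.97], [-1.29, 1.29], [0.11, 2.56], [-1.05, 4.19], [0.11, 1.86], [-2.63, 2.63]. Speed limits (rad/s): [2.22, 2.22, 3.01, 3.01, 3.14, 3.14, 3.14].

## Interface

Orientations are given as a 3x3 rotation matrix whose columns are the frame's x, y, z axes.
In Python, from rig import robot gives the robot as it stands.
- The arm moves only by the tool send_rows, never from a script. Its argument "targets" is a list that holds one entry, the list of rows, each a list of 7 numbers: the shift along the world's x, y, z in m, then the turn, a rotation vector about the world's x, y, z in degrees, then the opening, from -1 (shut) to 1 (fully open). In form: [[[x, y, z, ax, ay, az, grip], ...]]. A call has 1 to 8 rows; each row shifts and turns the commanded pose from where the row before left it; what a row does not reach is not made up. A row lasts 1/12 s, in which the tool goes at most 41.7 mm and 7.16 degrees, less where a joint would pass 70% of its speed; a pose out of reach is approached as far as the arm can. A call with a gripper value outside its range is refused whole. The fingers move at their own pace and stop on an object; "force" is the grip in N (left out, the last holds). Time passes only in rows, so rows that do not move let the fingers close. It gives the time, the measured TCP pose, the force and the opening at its end, in the units of the state.
- robot.read_state(): the state, without advancing time (a new reading comes with each control period).
- robot.snapshot(name): name is "scene" or "side" or "wrist"; returns a dict with "img" (480x640x3 uint8, red, green, blue), "mtx" (3x3 intrinsics, pixels), "eye" and "orientation" of the camera in the world. Camera axes: x right, y up, looking along -z (the intrinsics and any distortion apply to the point x, -y, -z); pixel columns grow to the right and rows downward; lengths in m; the calibration is good to about 2 mm. A picture is of the moment at which its call begins. There is no depth.
- robot.job_done(): hands the job in, once; it reports no verdict.
The state is a dict: "time_s": time; "qpos": joint angles; "joint_vel": joint speeds; "tau": joint torques, N m; "eef_pos": TCP position; "tool_rot": TCP orientation; "wrist_force": force on the tool from outside, world axes, zero at the start; "wrist_torque": the same for the moment, N m; "opening": opening from 0.0 (shut) to 1.0 (fully open).
Only numpy, scipy, OpenCV 4.12 (cv2) and the standard library are available. Lean on these libraries where they do the work, as an engineer would, in place of code of your own. Each camera call takes 0.05 s, during which the arm holds its last target. There are 200 camera calls.

## Working session

There is one attempt and no reset: what is moved stays moved. The work goes in short steps, Python scripts to look and compute and a tool call to move; the robot and the scene stay as the last step left them, time stands still between calls to the robot, and variables do not carry over. Pictures are saved under pics/ and viewed, about 8 in all and at most 12, crops included, and the job is handed in when it is done.

Besides the shell and the picture viewer there is one more tool, called after "Request:" as name(argument=value, ...) on one line, values as JSON. send_rows: Moves the arm, as the interface text tells. Its arguments: {"type":"object","properties":{"targets":{"type":"array","items":{"type":"array","items":{"type":"array","items":{"type":"number"}}}},"force":{"type":"number"}},"required":["targets"]}

```bash
mkdir -p pics
cat > h.py <<'E'
import numpy as np, cv2
from rig import robot
def snap(n,f):
    s=robot.snapshot(n); cv2.imwrite(f'pics/{f}.png',s['img'][:,:,::-1]); np.savez(f'pics/{f}.npz',**{k:np.array(v) for k,v in s.items()}); return s
def ray(s,u,v):
    K=np.array(s['mtx']);R=np.array(s['orientation'])
    if R.shape==(4,): raise Exception('quat')
    d=np.linalg.solve(K,[u,v,1.]); d=R@np.array([d[0],-d[1],-d[2]]); return np.array(s['eye']),d/np.linalg.norm(d)
def onz(s,u,v,z):
    e,d=ray(s,u,v); return e+d*(z-e[2])/d[2]
def proj(s,p):
    c=np.array(s['orientation']).T@(np.array(p)-np.array(s['eye'])); c=np.array(s['mtx'])@np.array([c[0],-c[1],-c[2]]); return c[:2]/c[2]
E
python3 - <<'E'
from h import *
for n in ['scene','side','wrist']:
    s=snap(n,n+'0'); print({k:np.array(v).round(3).tolist() for k,v in s.items() if k!='img'})
print(robot.read_state())
E
```

```text
{'mtx': [[518.432, 0.0, 319.304], [0.0, 518.432, 239.443], [0.0, 0.0, 1.0]], 'eye': [1.083, 0.481, 0.726], 'orientation': [[-0.645, -0.5, 0.579], [0.765, -0.421, 0.488], [-0.0, 0.757, 0.653]]}
{'mtx': [[467.561, 0.0, 320.8], [0.0, 467.561, 240.263], [0.0, 0.0, 1.0]], 'eye': [0.421, 0.813, 0.595], 'orientation': [[-0.986, 0.098, -0.133], [-0.165, -0.523, 0.836], [0.012, 0.846, 0.532]]}
{'mtx': [[335.727, 0.0, 321.52], [0.0, 335.727, 231.378], [0.0, 0.0, 1.0]], 'eye': [0.379, -0.624, 0.384], 'orientation': [[0.424, 0.87, 0.251], [-0.906, 0.408, 0.117], [-0.001, -0.277, 0.961]]}
{'time_s': 0.15, 'qpos': array([ 1.05530287,  0.59996587, -0.00253471,  1.59995098,  0.00181142,
        0.94290555, -0.07981297]), 'joint_vel': array([ 2.06123686e-03, -8.55514323e-04, -7.43786494e-05, -2.19020005e-03,
       -1.80349302e-03, -8.66682210e-04, -4.92955271e-05]), 'tau': array([ 3.57372177e-03, -7.65582204e+01,  1.49900168e+00, -2.52561861e+01,
       -5.23534545e-02,  1.49089628e-02,  9.74461864e-05]), 'eef_pos': array([ 0.3078474 , -0.65599924,  0.23193902]), 'tool_rot': array([[-6.37569234e-04,  4.24887830e-01, -9.05245782e-01],
       [ 1.04947752e-03, -9.05245183e-01, -4.24888289e-01],
       [-9.99999246e-01, -1.22093079e-03,  1.31246253e-04]]), 'wrist_force': array([ 0.20181153, -0.41813997,  0.89710957]), 'wrist_torque': array([-0.01502117, -0.00599262, -0.00896693]), 'opening': 1.0038515791183604}
```

View pics/scene0.png

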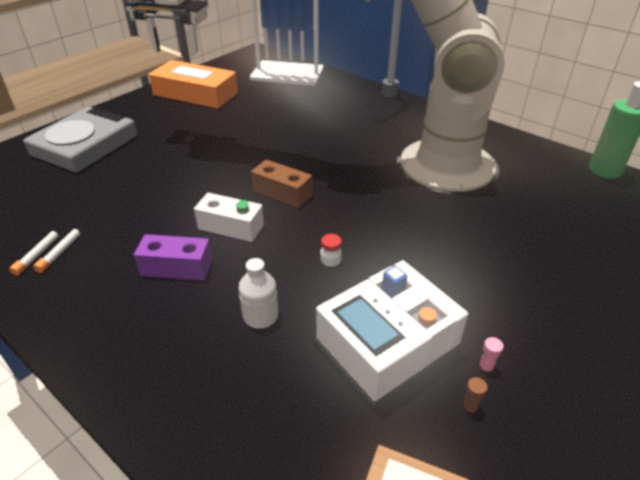

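View pics/side0.png

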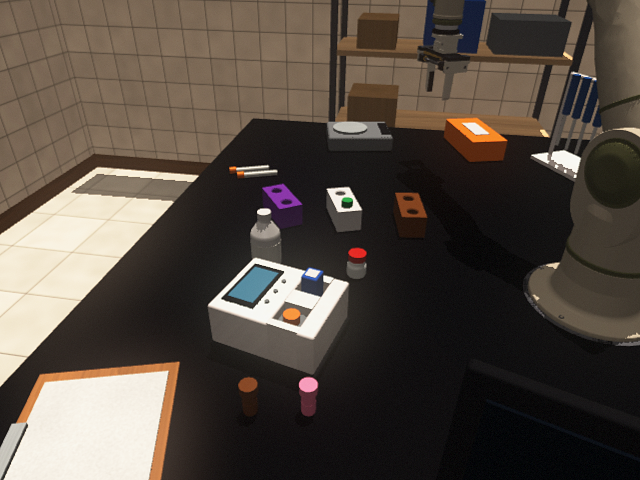

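The scene view shows these candidates:
- **Vial:** the orange cap sunk in the reader (428,316). Look-alikes are brown (475,395), pink (490,353) and the orange-tipped pens (20,265).
- **Rack:** the white one (229,216) with the green cap (242,206) and its free hole at about (212,203). Look-alikes are brown (282,183) and purple (173,257).
- **Key:** blue (395,278).

I choose the orange cap in the reader and the white rack.

```bash
cat >> h.py <<'E'
def blob(s,lo,hi,win,cnt=False):
    h=cv2.cvtColor(np.array(s['img']),cv2.COLOR_RGB2HSV); m=cv2.inRange(h,np.array(lo),np.array(hi))
    x0,x1,y0,y1=win; w=np.zeros_like(m); w[y0:y1,x0:x1]=m[y0:y1,x0:x1]
    c=max(cv2.findContours(w,cv2.RETR_EXTERNAL,cv2.CHAIN_APPROX_NONE)[0],key=cv2.contourArea)
    M=cv2.moments(c); return np.array([M['m10'],M['m01']])/M['m00'],c
def tri(a,b):
    (e1,d1),(e2,d2)=a,b; t=np.linalg.lstsq(np.c_[d1,-d2],e2-e1,rcond=None)[0]; p,q=e1+t[0]*d1,e2+t[1]*d2
    return (p+q)/2,np.linalg.norm(p-q)
E
python3 - <<'E'
from h import *
S=np.load('pics/scene0.npz');D=np.load('pics/side0.npz')
O=([3,150,120],[18,255,255]);B=([105,100,60],[125,255,255]);G=([45,120,60],[85,255,255])
for n,r,w1,w2 in [('cap',O,(400,460,290,340),(270,310,300,330)),('key',B,(370,415,260,300),(295,330,262,300)),('green',G,(225,260,190,220),(330,360,190,215))]:
    a,c1=blob(S,*r,w1);b,c2=blob(D,*r,w2);print(n,a,b,tri(ray(S,*a),ray(D,*b)),cv2.contourArea(c1),cv2.contourArea(c2))
# white quads
for s,w,z,nm in [(S,(305,475,255,400),.1,'S'),(D,(200,355,250,375),.1,'D')]:
    _,c=blob(s,[0,0,140],[180,70,255],w); 
    p=cv2.approxPolyDP(c,6,True)[:,0]; print(nm,[(q.tolist(),onz(s,*q,z).round(3)[:2].tolist()) for q in p])
for s,w,z,nm in [(S,(190,268,190,240),.056,'S'),(D,(322,365,180,235),.056,'D')]:
    _,c=blob(s,[0,0,120],[180,70,255],w); 
    p=cv2.approxPolyDP(c,4,True)[:,0]; print(nm,[(q.tolist(),onz(s,*q,z).round(3)[:2].tolist()) for q in p])
a=cv2.resize(S['img'][180:245,180:280],None,fx=6,fy=6,interpolation=cv2.INTER_CUBIC)[:,:,::-1]
b=cv2.resize(S['img'][250:400,300:480],None,fx=3.3,fy=3.3,interpolation=cv2.INTER_CUBIC)[:,:,::-1]
W=600;im=np.zeros((390+495,600,3),np.uint8);im[:390,:600]=a;im[390:,:594]=b
cv2.imwrite('pics/crop.png',cv2.resize(im,None,fx=.67,fy=.67))
E
```

```text
Traceback (most recent call last):
  File "h.py", line 16, in blob
    c=max(cv2.findContours(w,cv2.RETR_EXTERNAL,cv2.CHAIN_APPROX_NONE)[0],key=cv2.contourArea)
ValueError: max() iterable argument is empty
```

```bash
cat > m.py <<'E'
from h import *
S=np.load('pics/scene0.npz');D=np.load('pics/side0.npz');S=dict(S);D=dict(D)
for s,u,v in [(S,428,316),(S,395,282),(S,242,206),(D,291,316),(D,312,285),(D,347,201)]: print(cv2.cvtColor(s['img'],cv2.COLOR_RGB2HSV)[v,u])
O=([3,130,100],[20,255,255]);B=([100,90,40],[130,255,255]);G=([40,120,60],[85,255,255])
for n,r,w1,w2 in [('cap',O,(400,460,290,340),(270,310,300,330)),('key',B,(375,415,260,300),(295,330,262,300)),('green',G,(225,260,190,220),(330,360,190,215))]:
  try:
    a,c1=blob(S,*r,w1);b,c2=blob(D,*r,w2);print(n,a,b,tri(ray(S,*a),ray(D,*b)),cv2.contourArea(c1),cv2.contourArea(c2))
  except Exception as e: print(n,e)
for s,w,z,nm in [(S,(305,475,255,400),.1,'S'),(D,(200,355,250,375),.1,'D'),(S,(190,268,190,240),.056,'S'),(D,(322,365,180,235),.056,'D')]:
    _,c=blob(s,[0,0,100],[180,70,255],w); 
    p=cv2.approxPolyDP(c,3,True)[:,0]; print(nm,[(q.tolist(),onz(s,*q,z).round(3)[:2].tolist()) for q in p])
a=cv2.resize(S['img'][180:245,180:280],None,fx=6,fy=6,interpolation=cv2.INTER_CUBIC)[:,:,::-1]
b=cv2.resize(S['img'][250:400,300:480],None,fx=3.3,fy=3.3,interpolation=cv2.INTER_CUBIC)[:,:,::-1]
im=np.zeros((390+495,600,3),np.uint8);im[:390,:600]=a;im[390:,:594]=b
cv2.imwrite('pics/crop.png',cv2.resize(im,None,fx=.67,fy=.67))
E
python3 m.py
```

```text
[ 16 116 255]
[112  89 172]
[ 66 108 201]
[ 15 189 247]
[114  55  69]
[ 66 174 161]
cap max() iterable argument is empty
key [394.64444444 277.50555556] [312.37544803 273.68727599] (array([0.53772767, 0.18272921, 0.1212991 ]), np.float64(0.006935377003753706)) 30.0 186.0
green max() iterable argument is empty
S [([404, 259], [0.473, 0.162]), ([315, 307], [0.66, 0.115]), ([316, 338], [0.707, 0.157]), ([372, 399], [0.737, 0.283]), ([378, 399], [0.732, 0.289]), ([460, 343], [0.575, 0.328]), ([468, 315], [0.517, 0.311]), ([448, 290], [0.49, 0.26]), ([441, 288], [0.493, 0.248]), ([443, 284], [0.483, 0.246])]
D [([208, 304], [0.694, 0.262]), ([238, 316], [0.637, 0.281]), ([242, 322], [0.627, 0.293]), ([235, 326], [0.634, 0.304]), ([243, 322], [0.625, 0.293]), ([243, 327], [0.622, 0.304]), ([247, 325], [0.617, 0.298]), ([245, 332], [0.615, 0.314]), ([253, 330], [0.605, 0.307]), ([259, 343], [0.588, 0.332]), ([253, 340], [0.599, 0.328]), ([255, 345], [0.593, 0.337]), ([262, 341], [0.585, 0.328]), ([263, 345], [0.581, 0.335]), ([271, 332], [0.577, 0.307]), ([274, 335], [0.571, 0.312]), ([270,
[... 714 characters left out ...]
297], [0.518, 0.211]), ([295, 288], [0.564, 0.195]), ([304, 272], [0.558, 0.147]), ([315, 277], [0.536, 0.158]), ([319, 271], [0.532, 0.139]), ([308, 269], [0.552, 0.136]), ([305, 273], [0.555, 0.149]), ([254, 257], [0.659, 0.117])]
S [([193, 207], [0.583, -0.294]), ([198, 228], [0.622, -0.231]), ([253, 239], [0.574, -0.121]), ([262, 225], [0.531, -0.138]), ([262, 204], [0.48, -0.189]), ([247, 200], [0.491, -0.224]), ([247, 210], [0.516, -0.198]), ([240, 212], [0.53, -0.204]), ([236, 204], [0.516, -0.231]), ([241, 199], [0.497, -0.236]), ([206, 192], [0.529, -0.315])]
D [([326, 189], [0.585, -0.285]), ([337, 212], [0.54, -0.166]), ([361, 210], [0.484, -0.187]), ([349, 187], [0.527, -0.309])]
```

View pics/crop.png

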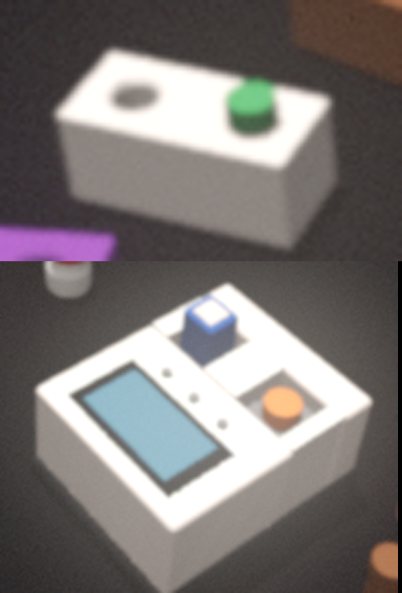

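The crop confirms both choices: the orange cap sunk in the bay beside the blue key, and the white rack with the free hole left of the green cap. Next I fit the poses from the top-face corners.

```bash
cat > m2.py <<'E'
from h import *
S=dict(np.load('pics/scene0.npz'));D=dict(np.load('pics/side0.npz'))
def fit(P,Q): # Q local -> P world, 2D procrustes
    pc,qc=P.mean(0),Q.mean(0);H=(Q-qc).T@(P-pc);th=np.arctan2(H[0,1]-H[1,0],H[0,0]+H[1,1])
    R=np.array([[np.cos(th),-np.sin(th)],[np.sin(th),np.cos(th)]]);t=pc-R@qc
    print('th',np.degrees(th).round(2),'c',t.round(4),'res',np.linalg.norm(P-(Q@R.T+t),axis=1).round(4));return R,t
rc=np.array([[228,284],[37,388],[174,530],[371,402]]);rc=(rc-[0,261.3])/2.211+[300,250]
kc=np.array([[112,49],[56,114],[283,167],[330,98]])/4.02+180
P=np.array([onz(S,*p,.1)[:2] for p in rc]);Q=np.array([[-.1,-.08],[.1,-.08],[.1,.08],[-.1,.08]])
R,t=fit(P,Q);print('bay',R@[-.04,.04]+t,'key',R@[-.04,-.04]+t)
P=np.array([onz(S,*p,.056)[:2] for p in kc]);Q=np.array([[-.03,-.065],[.03,-.065],[.03,.065],[-.03,.065]])
R2,t2=fit(P,Q);print('free',R2@[0,-.035]+t2,'green',R2@[0,.035]+t2)
hp=np.array([134,96])/4.02+180;print('hole px',onz(S,*hp,.056))
Dk=np.array([[326,189],[337,230-18],[361,210],[349,187]])
cap=(np.array([283,396])-[0,261.3])/2.211+[300,250];print('cap S',cap,onz(S,*cap,.1))
O=([5,100,100],[22,255,255])
a,c=blob(D,*O,(270,310,300,330));print('cap D',a,cv2.boundingRect(c),'tri',tri(ray(S,428,317),ray(D,*a)))
key=(np.array([210,314])-[0,261.3])/2.211+[300,250]
print('key',key,onz(S,*key,.125),'D',onz(D,313,273,.125),tri(ray(S,*key),ray(D,313,273)))
for n,s in('S',S),('D',D):
  h=cv2.cvtColor(s['img'],cv2.COLOR_RGB2HSV)
print('red cup S',onz(S,331,241,.055),'bottle',onz(S,257,266,.13),'brown rack',onz(S,282,176,.056))
E
python3 m2.py
```

```text
th -14.09 c [0.5865 0.2136] res [0.0072 0.0078 0.0084 0.0086]
bay [0.55743421 0.26209148] key [0.53795912 0.18449817]
th 20.54 c [ 0.5327 -0.2378] res [0.0019 0.001  0.0021 0.0006]
free [ 0.54498182 -0.27061393] green [ 0.52041934 -0.20506482]
hole px [ 0.54742715 -0.26894713  0.056     ]
cap S [427.99638173 310.92265943] [0.55077313 0.2582422  0.1       ]
cap D [291.4317218  314.99915182] (283, 308, 18, 17) tri (array([0.55639833, 0.26171702, 0.09591786]), np.float64(0.004002312940764989))
key [394.97964722 273.83536861] [0.53720291 0.18336443 0.125     ] D [0.53518866 0.18036459 0.125     ] (array([0.53559863, 0.18202936, 0.12476304]), np.float64(0.002631928612542763))
red cup S [0.47796553 0.00052676 0.055     ] bottle [6.73941001e-01 2.32662927e-04 1.30000000e-01] brown rack [ 0.37443964 -0.22939892  0.056     ]
```

Request:
send_rows(targets=[[[0.018, 0.032, 0.002, 0, 0, 0, -1], [0.018, 0.032, 0.002, 0, 0, 0, -1], [0.018, 0.032, 0.002, 0, 0, 0, -1], [0.018, 0.032, 0.002, 0, 0, 0, -1], [0.018, 0.032, 0.002, 0, 0, 0, -1], [0.018, 0.032, 0.002, 0, 0, 0, -1], [0.018, 0.032, 0.002, 0, 0, 0, -1], [0.018, 0.032, 0.002, 0, 0, 0, -1]]], force=15)

```text
time_s: 0.82
eef_pos: [0.4525, -0.3986, 0.2486]
tool_rot: [[-0.0, 0.425, -0.905], [0.0, -0.905, -0.425], [-1.0, -0.0, 0.0]]
wrist_force: [0.0, 0.0, 0.6]
opening: 0.477
```

Request:
send_rows(targets=[[[0.018, 0.032, 0, 0, 0, 0, -1], [0.018, 0.032, 0, 0, 0, 0, -1], [0.018, 0.032, 0, 0, 0, 0, -1], [0.018, 0.032, 0, 0, 0, 0, -1], [0, 0, 0, 0, 0, 0, -1], [0, 0, 0, 0, 0, 0, -1]]])

```text
time_s: 1.32
eef_pos: [0.5252, -0.2698, 0.2485]
tool_rot: [[-0.0, 0.429, -0.903], [0.001, -0.903, -0.429], [-1.0, -0.001, -0.0]]
wrist_force: [0.4, -1.2, 0.6]
opening: 0.045
```

```bash
python3 -c "
from h import *
s=snap('wrist','w1');print(robot.read_state()['eef_pos'],robot.read_state()['tool_rot'].round(3),s['eye'],s['orientation'])
for p in [(.545,-.27,.056),(.520,-.205,.072)]:print(proj(s,p))"
```

```text
[ 0.52415525 -0.27174304  0.24845643] [[-0.001  0.427 -0.904]
 [-0.    -0.904 -0.427]
 [-1.    -0.     0.   ]] [ 0.59567226 -0.23698361  0.40073273] [[ 4.28477978e-01  8.68241163e-01  2.50127779e-01]
 [-9.03552212e-01  4.11779924e-01  1.18451235e-01]
 [-1.53360089e-04 -2.76757254e-01  9.60939852e-01]]
[329.4080386  194.87996287]
[259.37860119 192.38484174]
```

View pics/w1.png

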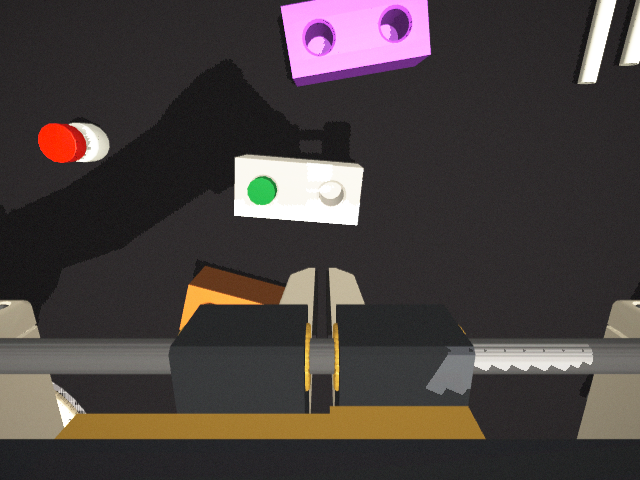

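The wrist view shows the white rack with its free hole at about (331,193), the green cap at (262,190) and the red cup at (62,142). The predictions agree within about 3 px.

```bash
python3 -c "
from h import *
s=dict(np.load('pics/w1.npz'))
g,c=blob(s,[50,150,60],[80,255,255],(230,290,160,220));print('green',g,cv2.boundingRect(c),onz(s,*g,.071))
gr=cv2.cvtColor(s['img'],cv2.COLOR_RGB2GRAY)[174:212,312:350];print(gr[::2,::2])
_,c=blob(s,[0,0,150],[180,60,255],(225,370,150,230));p=cv2.approxPolyDP(c,3,True)[:,0];print([(q.tolist(),onz(s,*q,.056).round(4)[:2].tolist()) for q in p])
r=cv2.minAreaRect(c);print(r)
"
```

```text
green [261.73100907 190.31462585] (248, 177, 29, 28) [ 0.52266992 -0.20621468  0.071     ]
[[255 255 255 255 255 255 255 255 255 255 255 250 249 250 250 249 250 249
  250]
 [255 255 255 255 255 255 255 255 255 255 251 250 249 250 250 249 249 249
  250]
 [255 255 255 255 255 255 255 255 255 255 250 250 249 249 250 250 250 249
  249]
 [255 255 255 255 255 255 255 255 255 233 228 236 248 249 250 249 249 250
  250]
 [249 249 249 249 249 248 226 225 241 245 245 234 225 215 247 249 250 250
  250]
 [249 250 250 250 245 227 242 250 250 249 249 250 249 240 218 243 250 250
  249]
 [249 249 249 249 230 254 255 255 255 255 255 250 250 250 246 221 249 250
  250]
 [250 249 250 239 255 255 255 255 255 255 249 249 249 250 249 201 219 249
  250]
 [255 255 255 255 255 255 255 255 255 251 249 249 250 249 249 150 220 249
  250]
 [249 255 249 237 255 251 255 255 249 249 249 249 249 250 187 151 226 245
  249]
 [249 249 245 238 206 248 250 249 249 249 249 249 250 247 156 151 227 246
  249]
 [249 249 245 240 205 185 248 249 249 249 250 249 246 166 155 151 228 246
  249]
 [249 255 249 251 208 188 189 210 238 247 246 204 174 166 158 158 232 249
  249]
 [255 255 255 255 255 193 190 192 192 187 183 178 173 168 155 255 247 255
  255]
 [255 255 255 255 255 231 190 189 192 186 183 178 173 165 239 238 255 255
  255]
 [255 255 255 255 255 255 237 191 190 185 182 177 195 252 255 255 255 255
  255]
 [255 255 255 255 255 255 255 255 250 233 248 254 255 255 255 255 255 255
  255]
 [255 255 255 255 255 255 255 255 255 255 255 255 255 255 255 255 255 255
  255]
 [255 255 255 255 255 255 255 255 255 255 255 255 255 255 255 255 255 255
  255]]
[([235, 157], [0.5389, -0.1676]), ([234, 215], [0.4826, -0.1885]), ([357, 224], [0.5294, -0.31]), ([363, 171], [0.5817, -0.2902]), ([358, 164], [0.5857, -0.2824]), ([257, 155], [0.5502, -0.1869])]
((297.0013732910156, 189.31590270996094), (128.70477294921875, 62.122493743896484), 4.513988018035889)
```

Request:
send_rows(targets=[[[0, 0.04, 0, 0, 0, 0, -1], [0, 0.04, 0, 0, 0, 0, -1], [0, 0.04, 0, 0, 0, 0, -1], [0, 0.04, 0, 0, 0, 0, -1], [0, 0.04, 0, 0, 0, 0, -1], [0, 0.04, 0, 0, 0, 0, -1], [0, 0.04, 0, 0, 0, 0, -1], [0, 0.04, 0, 0, 0, 0, -1]]])

```text
time_s: 2.03
eef_pos: [0.5238, 0.0475, 0.2487]
tool_rot: [[0.0, 0.422, -0.907], [-0.001, -0.907, -0.422], [-1.0, 0.001, 0.0]]
wrist_force: [1.0, -0.5, -0.3]
opening: 0.006
```

Request:
send_rows(targets=[[[0, 0.04, 0, 0, 0, 0, -1], [0, 0.04, 0, 0, 0, 0, -1], [0, 0.03, 0, 0, 0, 0, -1], [0, 0.02, 0, 0, 0, 0, -1], [0, 0, 0, 0, 0, 0, -1], [0, 0, 0, 0, 0, 0, -1]]])

```text
time_s: 2.53
eef_pos: [0.5242, 0.177, 0.2484]
tool_rot: [[-0.0, 0.425, -0.905], [-0.001, -0.905, -0.425], [-1.0, 0.0, 0.001]]
wrist_force: [-0.1, 0.4, -0.8]
opening: 0.005
```

```bash
python3 -c "
from h import *
s=snap('wrist','w2');print(robot.read_state()['eef_pos'],robot.read_state()['wrist_force'])
for p in [(.537,.1835,.125),(.557,.262,.1)]:print(proj(s,p))"
```

```text
[0.52429601 0.17582417 0.24840991] [ 0.47676864 -0.33242938 -0.52653626]
[320.21890058 213.01438644]
[248.26954431 148.90298636]
```

View pics/w2.png

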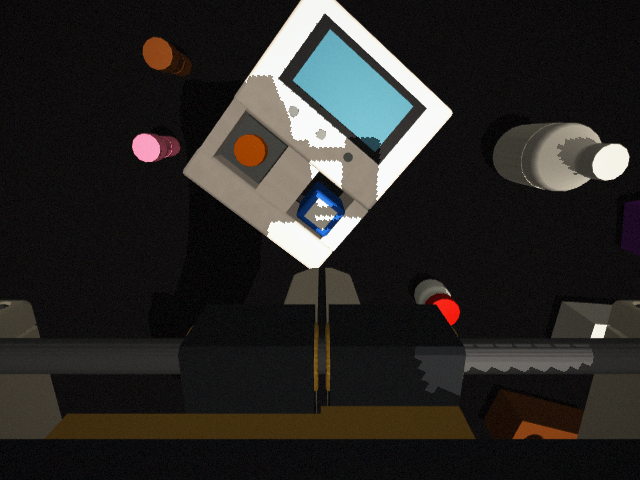

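```bash
python3 -c "
from h import *
s=dict(np.load('pics/w1.npz'));print('hole',onz(s,331,193,.056))
s=dict(np.load('pics/w2.npz'))
a,c=blob(s,[3,150,80],[18,255,255],(225,275,125,175));print('cap',a,cv2.boundingRect(c),onz(s,*a,.1))
_,c=blob(s,[100,150,60],[125,255,255],(290,350,170,245));print(cv2.boundingRect(c),onz(s,321,212,.125))"
```

```text
hole [ 0.54747338 -0.27063563  0.056     ]
cap [249.6268409  149.72184194] (234, 134, 33, 33) [0.55685573 0.26067426 0.1       ]
(297, 189, 48, 47) [0.53806978 0.18327508 0.125     ]
```

Request:
send_rows(targets=[[[0.004, 0.002, -0.03, 0, 0, 0, -1], [0.004, 0.002, -0.03, 0, 0, 0, -1], [0.003, 0.002, -0.02, 0, 0, 0, -1], [0.002, 0.001, -0.01, 0, 0, 0, -1], [0, 0, -0.003, 0, 0, 0, -1], [0, 0, 0, 0, 0, 0, -1]]])

```text
time_s: 3.08
eef_pos: [0.5372, 0.1832, 0.1553]
tool_rot: [[-0.001, 0.423, -0.906], [-0.001, -0.906, -0.423], [-1.0, 0.0, 0.001]]
wrist_force: [0.3, -1.1, 0.7]
opening: 0.002
```

Request:
send_rows(targets=[[[0, 0, -0.001, 0, 0, 0, -1], [0, 0, -0.001, 0, 0, 0, -1], [0, 0, -0.001, 0, 0, 0, -1], [0, 0, -0.001, 0, 0, 0, -1], [0, 0, -0.001, 0, 0, 0, -1], [0, 0, -0.001, 0, 0, 0, -1], [0, 0, -0.001, 0, 0, 0, -1], [0, 0, -0.001, 0, 0, 0, -1]]])

```text
time_s: 3.75
eef_pos: [0.537, 0.1847, 0.1475]
tool_rot: [[-0.0, 0.425, -0.905], [-0.0, -0.905, -0.425], [-1.0, -0.0, 0.0]]
wrist_force: [0.2, -0.1, -0.5]
opening: 0.004
```

Request:
send_rows(targets=[[[0, 0, -0.001, 0, 0, 0, -1], [0, 0, -0.001, 0, 0, 0, -1], [0, 0, -0.001, 0, 0, 0, -1], [0, 0, -0.001, 0, 0, 0, -1], [0, 0, -0.001, 0, 0, 0, -1], [0, 0, -0.001, 0, 0, 0, -1]]])

```text
time_s: 4.25
eef_pos: [0.537, 0.1847, 0.1415]
tool_rot: [[-0.0, 0.425, -0.905], [-0.0, -0.905, -0.425], [-1.0, 0.0, 0.0]]
wrist_force: [-0.5, 0.7, -0.6]
opening: 0.003
```

Request:
send_rows(targets=[[[0, 0, -0.001, 0, 0, 0, -1], [0, 0, -0.001, 0, 0, 0, -1], [0, 0, -0.001, 0, 0, 0, -1], [0, 0, -0.001, 0, 0, 0, -1]]])

```text
time_s: 4.58
eef_pos: [0.537, 0.1847, 0.1378]
tool_rot: [[0.0, 0.425, -0.905], [-0.0, -0.905, -0.425], [-1.0, 0.0, -0.0]]
wrist_force: [-1.4, -0.4, 5.4]
opening: 0.01
```

Request:
send_rows(targets=[[[0, 0, -0.0005, 0, 0, 0, -1], [0, 0, -0.0005, 0, 0, 0, -1], [0, 0, -0.0005, 0, 0, 0, -1], [0, 0, -0.0005, 0, 0, 0, -1], [0, 0, -0.0005, 0, 0, 0, -1], [0, 0, -0.0005, 0, 0, 0, -1], [0, 0, -0.0005, 0, 0, 0, -1], [0, 0, -0.0005, 0, 0, 0, -1]]])

```text
time_s: 5.25
eef_pos: [0.537, 0.1846, 0.1339]
tool_rot: [[0.0, 0.425, -0.905], [0.0, -0.905, -0.425], [-1.0, 0.0, -0.0]]
wrist_force: [-1.1, 0.1, 5.4]
opening: 0.004
```

Request:
send_rows(targets=[[[0, 0, -0.0005, 0, 0, 0, -1], [0, 0, -0.0005, 0, 0, 0, -1], [0, 0, -0.0005, 0, 0, 0, -1], [0, 0, -0.0005, 0, 0, 0, -1]]])

```text
time_s: 5.58
eef_pos: [0.5371, 0.1847, 0.132]
tool_rot: [[0.0, 0.425, -0.905], [0.0, -0.905, -0.425], [-1.0, 0.0, -0.0]]
wrist_force: [-1.1, -0.6, 5.8]
opening: 0.003
```

Request:
send_rows(targets=[[[0, 0, -0.0005, 0, 0, 0, -1], [0, 0, -0.0005, 0, 0, 0, -1]]])

```text
time_s: 5.75
eef_pos: [0.5371, 0.1847, 0.131]
tool_rot: [[0.0, 0.425, -0.905], [0.0, -0.905, -0.425], [-1.0, 0.0, -0.0]]
wrist_force: [-2.0, -0.7, 5.8]
opening: 0.006
```

Request:
send_rows(targets=[[[0, 0, -0.0004, 0, 0, 0, -1], [0, 0, -0.0004, 0, 0, 0, -1]]])

```text
time_s: 5.92
eef_pos: [0.537, 0.1847, 0.1302]
tool_rot: [[0.0, 0.425, -0.905], [0.0, -0.905, -0.425], [-1.0, 0.0, -0.0]]
wrist_force: [-2.3, 0.2, 6.0]
opening: 0.005
```

Request:
send_rows(targets=[[[0, 0, -0.0004, 0, 0, 0, -1], [0, 0, -0.0004, 0, 0, 0, -1]]])

```text
time_s: 6.08
eef_pos: [0.537, 0.1847, 0.1294]
tool_rot: [[0.0, 0.425, -0.905], [0.0, -0.905, -0.425], [-1.0, 0.0, -0.0]]
wrist_force: [-2.0, 0.0, 6.2]
opening: 0.003
```

Request:
send_rows(targets=[[[0, 0, -0.0004, 0, 0, 0, -1]]])

```text
time_s: 6.17
eef_pos: [0.537, 0.1847, 0.129]
tool_rot: [[0.0, 0.425, -0.905], [0.0, -0.905, -0.425], [-1.0, 0.0, -0.0]]
wrist_force: [-2.0, -1.4, 6.2]
opening: 0.005
```

Request:
send_rows(targets=[[[0, 0, -0.0004, 0, 0, 0, -1], [0, 0, -0.0004, 0, 0, 0, -1]]])

```text
time_s: 6.33
eef_pos: [0.537, 0.1847, 0.1282]
tool_rot: [[0.0, 0.425, -0.905], [0.0, -0.905, -0.425], [-1.0, 0.0, -0.0]]
wrist_force: [-2.1, -1.1, 7.3]
opening: 0.003
```

Request:
send_rows(targets=[[[0, 0, -0.0004, 0, 0, 0, -1]]])

```text
time_s: 6.42
eef_pos: [0.5371, 0.1847, 0.1278]
tool_rot: [[0.0, 0.425, -0.905], [0.0, -0.905, -0.425], [-1.0, 0.0, -0.0]]
wrist_force: [-1.5, -0.2, 7.2]
opening: 0.004
```

Request:
send_rows(targets=[[[0, 0, -0.0004, 0, 0, 0, -1], [0, 0, -0.0004, 0, 0, 0, -1]]])

```text
time_s: 6.58
eef_pos: [0.537, 0.1847, 0.127]
tool_rot: [[0.0, 0.425, -0.905], [0.0, -0.905, -0.425], [-1.0, 0.0, -0.0]]
wrist_force: [-1.2, -0.6, 6.9]
opening: 0.009
```

Request:
send_rows(targets=[[[0, 0, -0.0004, 0, 0, 0, -1]]])

```text
time_s: 6.67
eef_pos: [0.537, 0.1847, 0.1267]
tool_rot: [[0.0, 0.425, -0.905], [0.0, -0.905, -0.425], [-1.0, 0.0, -0.0]]
wrist_force: [-2.5, -1.1, 8.7]
opening: 0.009
```

Request:
send_rows(targets=[[[0, 0, -0.0004, 0, 0, 0, -1]]])

```text
time_s: 6.75
eef_pos: [0.5371, 0.1847, 0.1264]
tool_rot: [[0.0, 0.425, -0.905], [0.0, -0.905, -0.425], [-1.0, 0.0, -0.0]]
wrist_force: [-2.3, -0.8, 13.2]
opening: 0.003
```

Request:
send_rows(targets=[[[0, 0, -0.0002, 0, 0, 0, -1]]])

```text
time_s: 6.83
eef_pos: [0.5371, 0.1847, 0.1264]
tool_rot: [[0.0, 0.425, -0.905], [0.0, -0.905, -0.425], [-1.0, 0.0, -0.0]]
wrist_force: [-2.8, -1.1, 13.2]
opening: 0.006
```

Request:
send_rows(targets=[[[0, 0, 0.002, 0, 0, 0, -1], [0, 0, 0.003, 0, 0, 0, -1], [0, 0, 0.004, 0, 0, 0, -1], [0, 0, 0.004, 0, 0, 0, -1], [0, 0, 0.004, 0, 0, 0, -1], [0, 0, 0.004, 0, 0, 0, -1], [0, 0, 0.004, 0, 0, 0, -1], [0, 0, 0.004, 0, 0, 0, -1]]])

```text
time_s: 7.5
eef_pos: [0.537, 0.1847, 0.155]
tool_rot: [[0.0, 0.425, -0.905], [0.0, -0.905, -0.425], [-1.0, -0.0, -0.0]]
wrist_force: [0.6, 0.0, 1.2]
opening: 0.007
```

Request:
send_rows(targets=[[[0, 0, 0.03, 0, 0, 0, -0.2], [0.004, 0.015, 0.03, 0, 0, 0, -0.2], [0.004, 0.015, 0.02, 0, 0, 0, -0.2], [0, 0, 0, 0, 0, 0, -0.2], [0, 0, 0, 0, 0, 0, -0.2]]])

```text
time_s: 7.92
eef_pos: [0.5454, 0.2155, 0.2355]
tool_rot: [[0.002, 0.426, -0.905], [0.001, -0.905, -0.426], [-1.0, -0.0, -0.002]]
wrist_force: [-0.3, -0.3, -0.9]
opening: 0.318
```

```bash
python3 -c "
from h import *
s=snap('wrist','w3');D=snap('side','s3');print(robot.read_state()['eef_pos'],robot.read_state()['wrist_force'])
print(proj(s,(.557,.261,.116)),proj(D,(.557,.261,.116)))
a,c=blob(s,[3,150,80],[18,255,255],(150,350,80,300));print('cap',a,cv2.boundingRect(c),onz(s,*a,.116),onz(s,*a,.1))
im=np.hstack([s['img'][:400,120:440],D['img'][180:380,200:360].repeat(2,0).repeat(2,1)]);cv2.imwrite('pics/c3.png',im[:,:,::-1])"
```

```text
[0.54434817 0.21378486 0.23370046] [-0.10502288  0.06794046 -0.19493991]
[276.54041814 195.8676013 ] [290.15215706 305.99343857]
cap [276.63704537 195.69891264] (260, 179, 34, 35) [0.55716178 0.26098306 0.116     ] [0.55372109 0.26174565 0.1       ]
```

View pics/c3.png

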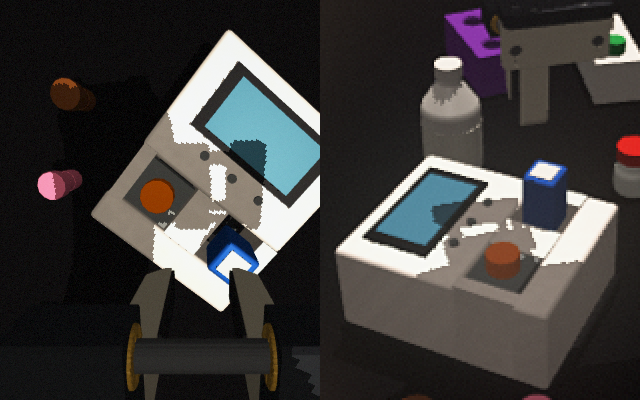

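The holder is up: the cap stands above the deck at wrist (277,196), and the key is raised. The cap is at (0.557, 0.261), so I approach it now.

Request:
send_rows(targets=[[[0.004, 0.016, 0, 0, 0, 0, 0.1], [0.004, 0.016, 0, 0, 0, 0, 0.1], [0.004, 0.015, -0.01, 0, 0, 0, 0.1], [0, 0, -0.03, 0, 0, 0, 0.1], [0, 0, -0.02, 0, 0, 0, 0.1], [0, 0, 0, 0, 0, 0, 0.1], [0, 0, 0, 0, 0, 0, 0.1]]])

```text
time_s: 8.6
eef_pos: [0.5562, 0.2625, 0.1728]
tool_rot: [[-0.003, 0.426, -0.905], [-0.001, -0.905, -0.426], [-1.0, -0.0, 0.003]]
wrist_force: [0.0, 0.1, 1.1]
opening: 0.55
```

```bash
python3 -c "
from h import *
s=snap('wrist','w4');st=robot.read_state();print(st['eef_pos'],st['wrist_force'],st['opening'])
a,c=blob(s,[3,150,80],[18,255,255],(150,450,80,400));print('cap',a,cv2.boundingRect(c),onz(s,*a,.116),proj(s,st['eef_pos']))"
```

```text
[0.55700999 0.26253583 0.17419553] [0.38667046 0.30896849 0.99816056] 0.5507933445169638
cap [323.00238994 255.1208805 ] (302, 232, 42, 45) [0.5577328  0.26145933 0.116     ] [320.96660811 296.39375534]
```

Request:
send_rows(targets=[[[0, -0.001, -0.02, 0, 0, 0, 0.1], [0, 0, -0.02, 0, 0, 0, 0.1], [0, 0, -0.01, 0, 0, 0, 0.1], [0, 0, -0.004, 0, 0, 0, 0.1], [0, 0, -0.003, 0, 0, 0, 0.1], [0, 0, 0, 0, 0, 0, 0.1]]])

```text
time_s: 9.15
eef_pos: [0.5573, 0.2609, 0.118]
tool_rot: [[0.0, 0.425, -0.905], [0.0, -0.905, -0.425], [-1.0, -0.0, -0.001]]
wrist_force: [0.4, 0.4, -0.2]
opening: 0.552
```

Request:
send_rows(targets=[[[0, 0, 0, 0, 0, 0, -1], [0, 0, 0, 0, 0, 0, -1], [0, 0, 0, 0, 0, 0, -1], [0, 0, 0, 0, 0, 0, -1], [0, 0, 0, 0, 0, 0, -1], [0, 0, 0, 0, 0, 0, -1]]], force=8)

```text
time_s: 9.65
eef_pos: [0.5572, 0.261, 0.118]
tool_rot: [[0.001, 0.425, -0.905], [0.001, -0.905, -0.425], [-1.0, -0.0, -0.001]]
wrist_force: [-0.6, 1.0, 2.6]
opening: 0.297
```

Request:
send_rows(targets=[[[0, 0, 0.002, 0, 0, 0, -1], [0, 0, 0.006, 0, 0, 0, -1], [0, 0, 0.012, 0, 0, 0, -1], [0, 0, 0.02, 0, 0, 0, -1], [0, 0, 0.02, 0, 0, 0, -1], [0, 0, 0.02, 0, 0, 0, -1], [0, 0, 0.02, 0, 0, 0, -1], [0, 0, 0.01, 0, 0, 0, -1]]])

```text
time_s: 10.32
eef_pos: [0.5578, 0.2607, 0.231]
tool_rot: [[0.003, 0.424, -0.905], [0.001, -0.905, -0.424], [-1.0, 0.0, -0.003]]
wrist_force: [0.8, 0.7, -0.5]
opening: 0.297
```

Request:
send_rows(targets=[[[0, -0.01, 0, 0, 0, 0, -1], [-0.001, -0.02, 0, 0, 0, 0, -1], [-0.001, -0.03, 0, 0, 0, 0, -1], [-0.001, -0.035, 0, 0, 0, 0, -1], [-0.001, -0.035, 0, 0, 0, 0, -1], [-0.001, -0.035, 0, 0, 0, 0, -1], [-0.001, -0.035, 0, 0, 0, 0, -1], [-0.001, -0.035, 0, 0, 0, 0, -1]]])

```text
time_s: 10.98
eef_pos: [0.5488, 0.023, 0.2268]
tool_rot: [[-0.002, 0.425, -0.905], [-0.001, -0.905, -0.425], [-1.0, -0.0, 0.002]]
wrist_force: [1.2, 0.3, 0.3]
opening: 0.295
```

Request:
send_rows(targets=[[[-0.001, -0.035, 0, 0, 0, 0, -1], [-0.001, -0.035, 0, 0, 0, 0, -1], [-0.001, -0.035, 0, 0, 0, 0, -1], [0, -0.035, 0, 0, 0, 0, -1], [0, -0.035, 0, 0, 0, 0, -1], [0, -0.03, 0, 0, 0, 0, -1], [0, -0.02, 0, 0, 0, 0, -1], [0, -0.01, 0, 0, 0, 0, -1]]])

```text
time_s: 11.65
eef_pos: [0.5452, -0.2135, 0.2266]
tool_rot: [[-0.002, 0.421, -0.907], [-0.001, -0.907, -0.421], [-1.0, 0.0, 0.002]]
wrist_force: [0.5, 0.3, 0.4]
opening: 0.291
```

Request:
send_rows(targets=[[[0, -0.04, -0.01, 0, 0, 0, -1], [0, -0.02, -0.02, 0, 0, 0, -1], [0, -0.002, -0.02, 0, 0, 0, -1], [0, 0, 0, 0, 0, 0, -1], [0, 0, 0, 0, 0, 0, -1], [0, 0, 0, 0, 0, 0, -1]]])

```text
time_s: 12.15
eef_pos: [0.5473, -0.27, 0.1781]
tool_rot: [[-0.0, 0.426, -0.905], [0.001, -0.905, -0.426], [-1.0, -0.001, -0.0]]
wrist_force: [0.4, 0.8, 0.2]
opening: 0.296
```

```bash
python3 -c "
from h import *
s=snap('wrist','w5');D=snap('side','s5');S=snap('scene','c5');st=robot.read_state();print(st['eef_pos'],st['wrist_force'],st['opening'])
a,c=blob(s,[3,150,80],[18,255,255],(150,450,80,400));print('cap',a,cv2.boundingRect(c),onz(s,*a,st['eef_pos'][2]))
im=np.vstack([s['img'][60:380,160:480].repeat(1,0),np.hstack([cv2.resize(D['img'][130:240,280:440],(160*2,220)),cv2.resize(S['img'][100:250,170:290],(240,300))[:220]])[:,:320]]) if 0 else np.hstack([s['img'][80:380,200:440],cv2.resize(D['img'][110:240,310:415],(242,300)),cv2.resize(S['img'][110:250,170:282],(240,300))])
cv2.imwrite('pics/c5.png',im[:,:,::-1])"
```

```text
[ 0.54776088 -0.2704002   0.1788116 ] [0.44886751 0.30952598 0.41323223] 0.2986906632882437
cap [321.4305528  290.51535566] (294, 261, 55, 60) [ 0.55078912 -0.26891218  0.1788116 ]
```

View pics/c5.png

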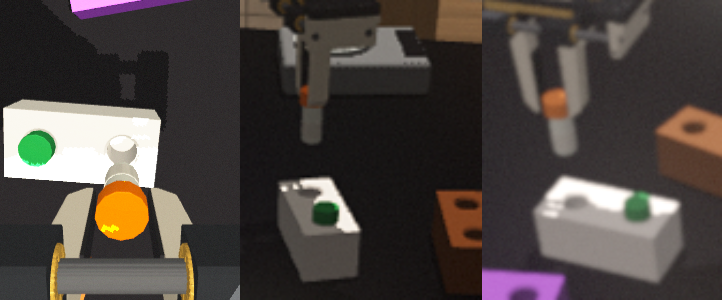

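```bash
python3 -c "
from h import *
s=dict(np.load('pics/w5.npz'));print(proj(s,(.547,-.271,.056)))
g=cv2.cvtColor(s['img'],cv2.COLOR_RGB2GRAY)
for v in range(210,244,3):print(v,g[v,300:344:2])
for u,v in [(321,229),(321,230),(322,231)]:print(onz(s,u,v,.056))
c,_=blob(s,[45,120,60],[85,255,255],(200,270,200,260));print(c,onz(s,*c,.071))"
```

```text
[321.81173438 230.68683174]
210 [248 248 249 249 249 248 249 249 249 248 249 249 248 249 248 249 249 249
 249 248 249 248]
213 [249 248 249 249 248 249 248 248 249 249 248 248 249 249 249 248 249 249
 249 249 249 249]
216 [249 248 249 248 249 249 248 237 221 238 252 252 247 222 214 243 254 255
 255 255 255 255]
219 [248 249 248 249 248 229 253 255 255 255 255 255 249 249 249 244 218 237
 249 255 249 255]
222 [249 249 248 245 232 255 255 255 255 255 255 250 249 249 249 249 249 220
 217 249 248 249]
225 [248 248 247 234 219 205 248 249 248 248 249 249 249 248 248 249 247 155
 218 230 249 249]
228 [248 249 242 236 211 206 187 246 248 248 248 248 248 249 247 218 160 154
 149 255 255 255]
231 [249 248 239 238 210 201 187 187 192 187 212 226 225 181 175 169 160 152
 149 255 255 255]
234 [255 255 241 255 211 199 189 187 189 192 188 186 183 180 173 165 162 155
 222 255 255 255]
237 [255 255 255 255 255 195 193 189 190 190 190 186 182 181 176 169 161 155
 255 255 255 255]
240 [255 255 255 255 255 255 190 190 187 186 189 185 181 180 176 169 173 255
 235 255 255 255]
243 [255 255 255 255 255 255 255 193 183 184 191 194 195 199 180 252 255 250
 255 255 255 255]
[ 0.54805398 -0.26974268  0.056     ]
[ 0.54725556 -0.27011774  0.056     ]
[ 0.54681758 -0.27126273  0.056     ]
[236.35401332 228.01156677] [ 0.52373817 -0.2062259   0.071     ]
```

Request:
send_rows(targets=[[[0, 0, -0.01, 0, 0, 0, -1], [0, 0, -0.02, 0, 0, 0, -1], [0, 0, -0.015, 0, 0, 0, -1], [0, 0, -0.008, 0, 0, 0, -1], [0, 0, 0, 0, 0, 0, -1]]])

```text
time_s: 12.72
eef_pos: [0.5463, -0.2706, 0.1229]
tool_rot: [[-0.002, 0.425, -0.905], [0.001, -0.905, -0.425], [-1.0, -0.002, 0.002]]
wrist_force: [-0.5, 0.8, -0.0]
opening: 0.298
```

Request:
send_rows(targets=[[[0, 0, -0.002, 0, 0, 0, -1], [0, 0, -0.002, 0, 0, 0, -1], [0, 0, -0.002, 0, 0, 0, -1], [0, 0, -0.002, 0, 0, 0, -1], [0, 0, -0.002, 0, 0, 0, -1], [0, 0, -0.002, 0, 0, 0, -1]]])

```text
time_s: 13.22
eef_pos: [0.5471, -0.2714, 0.1127]
tool_rot: [[0.0, 0.425, -0.905], [-0.0, -0.905, -0.425], [-1.0, 0.0, -0.0]]
wrist_force: [0.3, 0.0, -0.1]
opening: 0.298
```

Request:
send_rows(targets=[[[0, 0, -0.003, 0, 0, 0, -1], [0, 0, -0.004, 0, 0, 0, -1], [0, 0, -0.005, 0, 0, 0, -1], [0, 0, -0.005, 0, 0, 0, -1], [0, 0, -0.005, 0, 0, 0, -1], [0, 0, -0.005, 0, 0, 0, -1], [0, 0, -0.004, 0, 0, 0, -1], [0, 0, -0.003, 0, 0, 0, -1]]])

```text
time_s: 13.88
eef_pos: [0.5469, -0.2712, 0.0779]
tool_rot: [[-0.001, 0.425, -0.905], [0.0, -0.905, -0.425], [-1.0, -0.0, 0.0]]
wrist_force: [-0.0, -0.7, -1.0]
opening: 0.293
```

Request:
send_rows(targets=[[[0, 0, -0.001, 0, 0, 0, -1], [0, 0, -0.001, 0, 0, 0, -1], [0, 0, -0.001, 0, 0, 0, -1], [0, 0, 0, 0, 0, 0, -1]]])

```text
time_s: 14.22
eef_pos: [0.547, -0.2713, 0.0756]
tool_rot: [[0.0, 0.425, -0.905], [-0.0, -0.905, -0.425], [-1.0, 0.0, -0.0]]
wrist_force: [0.7, -0.8, -0.0]
opening: 0.295
```

Request:
send_rows(targets=[[[0, 0, -0.001, 0, 0, 0, -1], [0, 0, 0, 0, 0, 0, -0.15], [0, 0, 0, 0, 0, 0, -0.15], [0, 0, 0, 0, 0, 0, -0.15], [0, 0, 0, 0, 0, 0, -0.15]]])

```text
time_s: 14.63
eef_pos: [0.5471, -0.2714, 0.0747]
tool_rot: [[0.0, 0.425, -0.905], [-0.0, -0.905, -0.425], [-1.0, 0.0, -0.0]]
wrist_force: [-0.2, 0.2, -0.5]
opening: 0.422
```

Request:
send_rows(targets=[[[0, 0, 0.01, 0, 0, 0, -0.15], [0, 0, 0.02, 0, 0, 0, -0.15], [0, 0, 0.04, 0, 0, 0, -0.15], [0, 0, 0.04, 0, 0, 0, -0.15], [0, 0, 0.04, 0, 0, 0, -0.15], [0, 0, 0.03, 0, 0, 0, -0.15], [0, 0, 0, 0, 0, 0, -1], [0, 0, 0, 0, 0, 0, -1]]])

```text
time_s: 15.3
eef_pos: [0.5477, -0.2717, 0.2574]
tool_rot: [[0.004, 0.425, -0.905], [-0.002, -0.905, -0.425], [-1.0, 0.003, -0.003]]
wrist_force: [-0.2, 0.7, -0.2]
opening: 0.326
```

```bash
python3 -c "
from h import *
s=snap('wrist','w6');D=snap('side','s6');st=robot.read_state();print(st['eef_pos'],st['wrist_force'],st['opening'])
a,c=blob(s,[3,150,80],[18,255,255],(150,450,80,400));print('cap',a,cv2.boundingRect(c),onz(s,*a,.071))
g,c=blob(s,[45,120,60],[85,255,255],(200,400,100,360));print('green',g,cv2.boundingRect(c),onz(s,*g,.071))
im=np.hstack([s['img'][80:380,160:440],cv2.resize(D['img'][150:240,310:415],(350,300))])
cv2.imwrite('pics/c6.png',im[:,:,::-1])"
```

```text
[ 0.54643363 -0.27108965  0.25433184] [-0.88925525  0.9110425  -0.50239314] 0.24561212814653535
cap [215.11705924 294.08351178] (182, 279, 72, 26) [ 0.41553253 -0.20486298  0.071     ]
green [252.5410186  207.99573041] (239, 195, 28, 27) [ 0.52336695 -0.20613101  0.071     ]
```

View pics/c6.png

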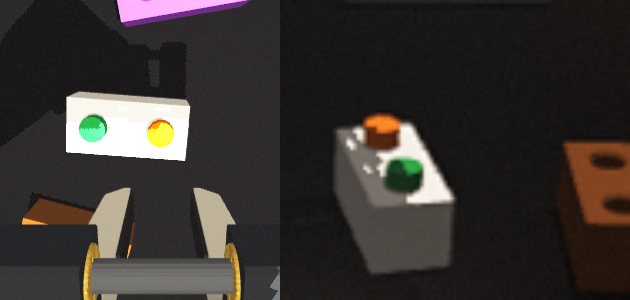

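The orange vial is home in the free hole at the same height as the green one. The "cap" blob printed in that script was the brown rack, so I ignore it. Next I go back to the key.

Request:
send_rows(targets=[[[0, 0.02, 0, 0, 0, 0, -1], [-0.001, 0.04, 0, 0, 0, 0, -1], [-0.001, 0.04, 0, 0, 0, 0, -1], [-0.001, 0.04, 0, 0, 0, 0, -1], [-0.001, 0.04, 0, 0, 0, 0, -1], [-0.001, 0.04, 0, 0, 0, 0, -1], [-0.001, 0.04, 0, 0, 0, 0, -1], [-0.001, 0.04, 0, 0, 0, 0, -1]]])

```text
time_s: 16.07
eef_pos: [0.5387, 0.0304, 0.2531]
tool_rot: [[-0.003, 0.425, -0.905], [-0.0, -0.905, -0.425], [-1.0, -0.001, 0.003]]
wrist_force: [1.2, 0.2, -0.4]
opening: 0.007
```

Request:
send_rows(targets=[[[-0.001, 0.04, 0, 0, 0, 0, -1], [-0.001, 0.04, 0, 0, 0, 0, -1], [0, 0.04, 0, 0, 0, 0, -1], [0, 0.025, 0, 0, 0, 0, -1], [0, 0.01, 0, 0, 0, 0, -1], [0, 0, -0.02, 0, 0, 0, -1], [0, 0, 0, 0, 0, 0, -1], [0, 0, 0, 0, 0, 0, -1]]])

```text
time_s: 16.73
eef_pos: [0.537, 0.1822, 0.233]
tool_rot: [[-0.004, 0.424, -0.906], [-0.002, -0.906, -0.424], [-1.0, 0.0, 0.005]]
wrist_force: [-0.5, -0.3, 0.4]
opening: 0.008
```

Request:
send_rows(targets=[[[0, 0.001, -0.03, 0, 0, 0, -1], [0, 0, -0.025, 0, 0, 0, -1], [0, 0, -0.01, 0, 0, 0, -1], [0, 0, -0.005, 0, 0, 0, -1], [0, 0, 0, 0, 0, 0, -1], [0, 0, 0, 0, 0, 0, -1]]])

```text
time_s: 17.23
eef_pos: [0.5386, 0.1844, 0.1655]
tool_rot: [[0.001, 0.424, -0.906], [0.0, -0.906, -0.424], [-1.0, 0.0, -0.001]]
wrist_force: [0.3, 0.6, 0.4]
opening: 0.004
```

Request:
send_rows(targets=[[[0, 0, -0.001, 0, 0, 0, -1], [0, 0, -0.001, 0, 0, 0, -1], [0, 0, -0.001, 0, 0, 0, -1], [0, 0, -0.001, 0, 0, 0, -1], [0, 0, -0.001, 0, 0, 0, -1], [0, 0, -0.001, 0, 0, 0, -1], [0, 0, -0.001, 0, 0, 0, -1], [0, 0, -0.001, 0, 0, 0, -1]]])

```text
time_s: 17.9
eef_pos: [0.538, 0.1847, 0.1565]
tool_rot: [[-0.0, 0.425, -0.905], [-0.0, -0.905, -0.425], [-1.0, 0.0, 0.0]]
wrist_force: [-0.4, 0.0, 0.8]
opening: 0.003
```

Request:
send_rows(targets=[[[0, 0, -0.001, 0, 0, 0, -1], [0, 0, -0.001, 0, 0, 0, -1], [0, 0, -0.001, 0, 0, 0, -1], [0, 0, -0.001, 0, 0, 0, -1], [0, 0, -0.001, 0, 0, 0, -1], [0, 0, -0.001, 0, 0, 0, -1], [0, 0, -0.001, 0, 0, 0, -1], [0, 0, -0.001, 0, 0, 0, -1]]])

```text
time_s: 18.57
eef_pos: [0.538, 0.1847, 0.1486]
tool_rot: [[0.0, 0.425, -0.905], [-0.0, -0.905, -0.425], [-1.0, 0.0, 0.0]]
wrist_force: [-1.5, -0.1, 4.3]
opening: 0.007
```

Down to about 0.134 at moderate speed, then 0.5 mm rows.

Request:
send_rows(targets=[[[0, 0, -0.001, 0, 0, 0, -1], [0, 0, -0.001, 0, 0, 0, -1], [0, 0, -0.001, 0, 0, 0, -1], [0, 0, -0.001, 0, 0, 0, -1], [0, 0, -0.001, 0, 0, 0, -1], [0, 0, -0.001, 0, 0, 0, -1], [0, 0, -0.001, 0, 0, 0, -1], [0, 0, -0.001, 0, 0, 0, -1]]])

```text
time_s: 19.23
eef_pos: [0.538, 0.1847, 0.1406]
tool_rot: [[-0.0, 0.425, -0.905], [0.0, -0.905, -0.425], [-1.0, -0.0, -0.0]]
wrist_force: [-1.6, -0.1, 5.3]
opening: 0.007
```

Request:
send_rows(targets=[[[0, 0, -0.001, 0, 0, 0, -1], [0, 0, -0.001, 0, 0, 0, -1], [0, 0, -0.001, 0, 0, 0, -1], [0, 0, -0.001, 0, 0, 0, -1], [0, 0, -0.001, 0, 0, 0, -1], [0, 0, -0.001, 0, 0, 0, -1], [0, 0, -0.001, 0, 0, 0, -1], [0, 0, -0.001, 0, 0, 0, -1]]])

```text
time_s: 19.9
eef_pos: [0.538, 0.1847, 0.1327]
tool_rot: [[0.0, 0.425, -0.905], [-0.0, -0.905, -0.425], [-1.0, 0.0, -0.0]]
wrist_force: [-0.8, -0.8, 7.1]
opening: 0.006
```

Request:
send_rows(targets=[[[0, 0, -0.0005, 0, 0, 0, -1], [0, 0, -0.0005, 0, 0, 0, -1], [0, 0, -0.0005, 0, 0, 0, -1], [0, 0, -0.0005, 0, 0, 0, -1], [0, 0, -0.0005, 0, 0, 0, -1], [0, 0, -0.0005, 0, 0, 0, -1], [0, 0, -0.0005, 0, 0, 0, -1], [0, 0, -0.0005, 0, 0, 0, -1]]])

```text
time_s: 20.57
eef_pos: [0.538, 0.1847, 0.1288]
tool_rot: [[0.0, 0.425, -0.905], [0.0, -0.905, -0.425], [-1.0, 0.0, -0.0]]
wrist_force: [-1.6, -0.8, 7.6]
opening: 0.007
```

Request:
send_rows(targets=[[[0, 0, -0.0005, 0, 0, 0, -1], [0, 0, -0.0005, 0, 0, 0, -1], [0, 0, -0.0004, 0, 0, 0, -1], [0, 0, -0.0004, 0, 0, 0, -1]]])

```text
time_s: 20.9
eef_pos: [0.538, 0.1847, 0.127]
tool_rot: [[0.0, 0.425, -0.905], [0.0, -0.905, -0.425], [-1.0, 0.0, -0.0]]
wrist_force: [-1.3, -0.3, 7.8]
opening: 0.006
```

Request:
send_rows(targets=[[[0, 0, -0.0003, 0, 0, 0, -1]]])

```text
time_s: 20.98
eef_pos: [0.5381, 0.1847, 0.1267]
tool_rot: [[0.0, 0.425, -0.905], [0.0, -0.905, -0.425], [-1.0, 0.0, -0.0]]
wrist_force: [-2.5, -0.5, 10.0]
opening: 0.007
```

Request:
send_rows(targets=[[[0, 0, -0.0003, 0, 0, 0, -1]]])

```text
time_s: 21.07
eef_pos: [0.538, 0.1847, 0.1265]
tool_rot: [[0.0, 0.425, -0.905], [-0.0, -0.905, -0.425], [-1.0, 0.0, -0.0]]
wrist_force: [-2.6, -0.5, 11.4]
opening: 0.009
```

At the stop with 11.4 N. Now I back off.

Request:
send_rows(targets=[[[0, 0, 0.002, 0, 0, 0, -1], [0, 0, 0.003, 0, 0, 0, -1], [0, 0, 0.004, 0, 0, 0, -1], [0, 0, 0.004, 0, 0, 0, -1], [0, 0, 0.004, 0, 0, 0, -1], [0, 0, 0.02, 0, 0, 0, -1], [0, 0, 0.03, 0, 0, 0, -1], [0, 0, 0.03, 0, 0, 0, -1]]])

```text
time_s: 21.73
eef_pos: [0.5374, 0.1845, 0.2234]
tool_rot: [[-0.002, 0.425, -0.905], [-0.001, -0.905, -0.425], [-1.0, -0.0, 0.002]]
wrist_force: [0.3, -0.4, 0.3]
opening: 0.006
```

Request:
send_rows(targets=[[[-0.02, -0.04, 0.02, 0, 0, 0, -1], [-0.02, -0.04, 0, 0, 0, 0, -1], [0, -0.02, 0, 0, 0, 0, -1], [0, 0, 0, 0, 0, 0, -1], [0, 0, 0, 0, 0, 0, -1]]])

```text
time_s: 22.15
eef_pos: [0.5025, 0.0924, 0.2405]
tool_rot: [[0.001, 0.423, -0.906], [-0.0, -0.906, -0.423], [-1.0, 0.0, -0.001]]
wrist_force: [1.0, 0.0, 0.2]
opening: 0.008
```

```bash
python3 -c "
from h import *
D=snap('side','s7');S=snap('scene','c7');st=robot.read_state();print(st['eef_pos'],st['wrist_force'],st['time_s'])
im=np.hstack([cv2.resize(S['img'][180:400,190:480],(395,300)),cv2.resize(D['img'][180:380,200:400],(300,300))])
cv2.imwrite('pics/c7.png',im[:,:,::-1])"
```

```text
[0.50276616 0.09442146 0.24018378] [-0.41865668  0.66406288  0.21097001] 22.25
```

View pics/c7.png

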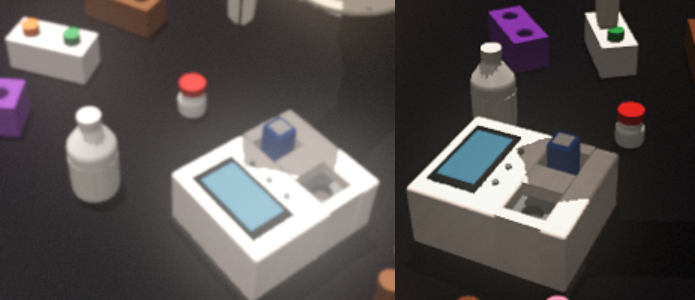

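The empty seat is sunk and the key is low, so the holder is latched. The orange vial stands in the rack, and the cup, bottle and green vial are where they were.

```bash
python3 -c "
from rig import robot
print(robot.job_done())"
```

```text
the job is handed in; nothing more can be done
None
```

The job is done and handed in at about 22 s of the 70 s allowed. No verdict is reported back.

1. **Release:** I pressed the blue key slowly to its stop, reading 13.2 N at the peak, and the holder popped up with the vial still in it.
2. **Vial:** I gripped it by the cap, carried it upright and lowered it into the free hole of the white rack with no force felt. After letting go, its cap sat level with the green one.
3. **Latch:** I pressed the key again to 11.4 N and backed off. The last pictures show the empty seat sunk and the key low.

In those pictures the green vial, cup and bottle look undisturbed; I judged that by eye and did not measure it.

Two checks were off:
- The corner fit of the reader in the scene image left about 8 mm of error. I used the close wrist views instead, which agreed within 2 mm.
- The colour check on the placed cap picked up the brown rack by mistake. The vial's final seating was therefore judged from the picture and from the gripper's height at release.

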